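# Click the grind wheel to its mark and start the grinder

### The arm

A 6-joint arm with a two-finger parallel gripper is mounted at the origin on the work surface. World frame = base frame: x ahead of the robot, y to its left, z up, the work surface at z = 0. Lengths are in m, angles in rad, forces in N, time in s.
With the tool pointing down it reaches from about 0.4 to 0.825 m from the base axis. Payload 7 kg.
Tool frame: the origin (TCP) lies midway between the tips of the shut fingers; the grasp point (between the pads) lies arm.hold_point_z behind it (arm.hold_point_z is the distance from the TCP to the grasp point, in m); z points along the fingers, y is the line along which they close (so a half turn about z gives the same grasp; the last joint's range is limited). The gripper opens to 88 mm and grips with 3 to 60 N. Pads are 19 mm wide; open, the fingers measure 130 mm over their backs; the gripper's body (78 mm by 193 mm) begins 47 mm behind the grasp point.
Start: joints at [1.619, 0.359, 0.012, 0, -1.224, -0.288], TCP at [0.16, 0.656, 0.227] pointing down, gripper open.
Joint ranges: [-3.07, 3.07], [-1.43, 2.12], [-1.02, 1.25], [-3.03, 1.67], [-3.05, -0], [-3.03, 3.03]. Speed limits (rad/s): [2.39, 2.39, 3.01, 3.14, 3.14, 3.14].

### API

Orientations are given as [roll, pitch, yaw] about the fixed x, y, z axes, in that order (R = Rz(yaw) Ry(pitch) Rx(roll)).
In Python, from station import arm gives the robot as it stands.
- The arm moves only by the shell command python3 -m crank 'ROWS' [OPENING] [FORCE]. ROWS is JSON, a list that holds one entry, the list of rows, each a list of 4 numbers: the shift along the tool's x, y, z in units of 25 mm (1.0 is 25 mm), then the turn about the tool's z in units of 5 degrees (1.0 is 5 degrees). A call has 1 to 12 rows; each row is the pose to reach, as a shift and turn from the pose commanded when the call began, along the tool's axes at that moment; what a row does not reach only later rows make up. A row lasts 1/8 s, in which the tool goes at most 62.5 mm and 10.7 degrees, less where a joint would pass 70% of its speed; a pose out of reach is approached as far as the arm can. A call with a gripper value outside its range is refused whole. OPENING is the closure, from 0 (fully open) to 1 (shut), set as the call begins (- or left out, the last holds). The fingers move at their own pace and stop on an object; FORCE is the grip in N (left out, the last holds). Time passes only in rows, so rows that repeat a pose let the fingers close. It gives the time, the measured TCP pose, the force, the opening and the grip force at its end, in the units of the state.
- arm.get_state(): the state, without advancing time (a new reading comes with each control period).
- arm.grab_frame(name): name is "scene" or "side" or "wrist"; returns (picture, depth): 384x512x3 uint8, red, green, blue; 384x512 float32, m along the optical axis (not along the pixel's ray), 0 where there is no reading.
- arm.get_calibration(name): a dict with "mtx" (3x3 intrinsics, pixels), "R" (3x3) and "t" (3): a world point X has camera coordinates R X + t; the wrist camera has in their place "mount" (4x4, takes a point from camera to tool coordinates, whose origin is the TCP and whose axes are the flange's). Camera axes: x right, y down, z forward; pixel columns grow to the right and rows downward; lengths in m; the calibration is good to about 2 mm. A picture is of the moment at which its call begins: read the wrist's pose just before it. get_calibration takes no time and is no camera call.
- arm.job_done(): hands the job in; it is judged then, once.
Trained networks look in the newest picture that a camera, given by its name, has taken for a name from the list of things; names that differ only in an ending like _2 or _b are one class to them, and where a whole thing is asked for, a point or a joint stands for the part that bears it (a point fixed in the world has none). Each returns a list of dicts, best first, with "score" (0 to 1); they miss things now and then, are a little off and sometimes report something else, mostly with a low value. They report only what shows in the picture. A call takes as long as a camera call.
- arm.recognise(thing, camera): "extent" ([left, top, width, height] in pixels, round what is visible of it).
- arm.trace(thing, camera): "mask" (384x512 bool, what is visible of it) and "extent" ([left, top, width, height] in pixels, round what is visible of it).
The state is a dict: "t": time; "q": joint angles; "qd": joint speeds; "joint_efforts": joint torques, N m; "eef_pos": TCP position; "ee_rot": TCP orientation; "force": force on the tool from outside, world axes, zero at the start; "moment": the same for the moment, N m; "width": finger opening in m; "gripper_force": force on a finger pad.
Only numpy, scipy, OpenCV 4.12 (cv2) and the standard library are available. Lean on these libraries where they do the work, as an engineer would, in place of code of your own. Each camera call takes 0.05 s, during which the arm holds its last target. There are 200 camera calls.

### The job

Set the coffee grinder: with a fingertip, flick the edge of its big six-tab thumbwheel forward, top edge going towards the back of the grinder, click by click until the one wide tab stands straight up at the top, and do not go past it. Only then press the round start button all the way down and let it come back up. Just touch and push, never lift or shove the grinder; leave the small wheel and everything standing around as they are.

Things in the scene. Friction and masses are not known exactly. Their poses are not given: they have to be found in the camera images.
- grinder: Low white coffee grinder, 200 mm deep (x), 300 mm wide (y), flat deck 110 mm above the counter; stands loose, about 3.4 kg. Origin: centre of its underside. x points from its front (drawer, brass handle) to its back, y to its left, z up. Amber bean hopper on the deck at x 30, y -95 mm: 98 mm across, top 175 mm above the counter. Controls: see the points.
- grind_axle (a point): Centre of the big white wheel: grinder frame x 10, y 0, 135 mm above the counter; axle along y. Hub radius 22 mm; six radial tabs 60 degrees apart, 4 mm thick, tips 38 mm from the axle; five are 16 mm wide, the wide one 38 mm. At rest one tab stands straight up, tip 173 mm above the counter. Fixed cheeks: outer faces 30.5 mm either side, tops 9 mm above the axle.
- wide_tab (a point): Middle of the tip edge of the wide tab, 38 mm from the axle; it moves with the wheel.
- grind_wheel (a joint): Turn of the big wheel, rad: 0 = wide tab straight up; grows as the top edge moves to the grinder's back (+x). A spring detent holds it at multiples of pi/3 (one click = 60 degrees): push a tab somewhat past 30 degrees, with 1 to 4 N at its tip, and the wheel snaps on to the next click by itself. Starts 2, 3 or 4 clicks before 0 (near -2.09, -3.14 or -4.19).
- strength_axle (a point): Centre of the small white knurled wheel, 32 mm diameter, 12 mm wide, in the grinder's frame at x 20, y 100, 113 mm above the counter. Not to be turned.
- strength_wheel (a joint): Turn of the small wheel, rad; 0 at the start, turns easily and stays where it is left. Not to be turned.
- start_button_top (a point): Centre of the top face of the round steel start button, 28 mm across, facing up, in a round black housing on the deck; in the grinder's frame at x -62, y 80 mm. It moves with the button.
- start_button (a joint): Travel of the start button, m: 0 when up, 0.006 fully down (about 5 N); springs back up.
- dosing_cup: Small steel cup, 48 mm across, 45 mm tall, standing on the grinder's deck near its front right corner; origin under its centre.
- mug: White mug, 84 mm across, 90 mm tall, on the counter left of the grinder; origin under its centre.
- jar: Glass jar with wooden cap, 84 mm across, 130 mm tall, on the counter right of the grinder; origin under its centre.
- tamper: Brass tamper, 54 mm across, 85 mm tall, on the counter right of the grinder; origin under its centre.
- spoon: Wooden spoon, 170 mm long, lying on the counter before the grinder.
- bowl: White bowl, 120 mm across, 50 mm tall, on the counter behind the grinder; origin under its centre.

How it is judged:
By the outcome, as a careful person would: the job done as asked, in the order asked, and still so for the second after the job is handed in, with the robot touching nothing.
It also fails if it takes over 51 s, if anything falls off the work surface, if the arm or the gripper's body presses on something with over 40 N, if the wrist force passes 120 N, or if a joint passes its speed limit or range.

## Working session

There is one attempt and no reset: what is moved stays moved. The work goes in short steps, Python scripts to look and compute and a shell command to move; the robot and the scene stay as the last step left them, time stands still between calls to the robot, and variables do not carry over. Pictures are saved under pics/ and viewed, at most 10 in all, crops included, and the job is handed in when it is done.

```bash
mkdir -p pics; ls
cat > h.py <<'E'
import numpy as np, cv2
from station import arm
from scipy.spatial.transform import Rotation as Ro
def cloud(name,d):
    c=arm.get_calibration(name); K=np.array(c["mtx"]); v,u=np.indices(d.shape)
    P=np.stack([(u-K[0,2])/K[0,0]*d,(v-K[1,2])/K[1,1]*d,d],-1)
    return (P-np.array(c["t"]))@np.array(c["R"])   # R^T (P-t)
def proj(name,X):
    c=arm.get_calibration(name); p=(np.array(c["R"])@np.atleast_2d(X).T).T+c["t"]; p=p@np.array(c["mtx"]).T; return p[:,:2]/p[:,2:]
E
python3 - <<'E'
from h import *
ims=[]
for n in ("scene","side"):
    im,d=arm.grab_frame(n); cv2.imwrite(f"pics/{n}0.png",im[:,:,::-1]); np.save(f"{n}0.npy",d)
    W=cloud(n,d)
    for th in ("grinder","grind_wheel","wide_tab","start_button_top","strength_wheel","dosing_cup"):
        r=arm.trace(th,n)
        for q in r[:2]:
            p=W[q["mask"]&(d>0)]
            print(n,th,round(q["score"],2),q["extent"],np.round(np.median(p,0),3) if len(p) else None, np.round(p.min(0),3) if len(p) else None,np.round(p.max(0),3) if len(p) else None)
print(arm.get_state(), arm.hold_point_z)
E
```

```text
pics
scene grinder 0.8 [191.5, 165.5, 89.1, 96.8] [ 0.589 -0.053  0.109] [ 0.446 -0.143 -0.002] [0.672 0.171 0.176]
scene grind_wheel 0.59 [230.2, 182.1, 19.1, 15.8] [0.566 0.015 0.146] [ 0.512 -0.026  0.106] [0.606 0.086 0.173]
scene start_button_top 0.55 [225.8, 168.5, 9.2, 7.6] [0.485 0.086 0.13 ] [0.473 0.075 0.118] [0.496 0.112 0.133]
scene strength_wheel 0.73 [188.0, 166.6, 94.0, 96.6] [ 0.588 -0.053  0.109] [ 0.385 -0.208 -0.007] [0.672 0.173 0.176]
scene strength_wheel 0.47 [250.5, 174.7, 7.2, 4.5] [0.561 0.117 0.122] [0.546 0.112 0.11 ] [0.576 0.127 0.13 ]
scene dosing_cup 0.74 [200.6, 199.7, 17.2, 18.0] [ 0.514 -0.092  0.14 ] [ 0.486 -0.114  0.111] [ 0.536 -0.065  0.157]
scene dosing_cup 0.69 [187.5, 160.0, 90.9, 102.1] [ 0.587 -0.053  0.109] [ 0.367 -0.201 -0.004] [0.672 0.276 0.176]
side grinder 0.96 [206.2, 157.9, 113.4, 128.2] [ 0.55  -0.045  0.108] [ 0.431 -0.182 -0.008] [0.703 0.29  0.177]
side grinder 0.23 [238.3, 220.1, 19.3, 27.3] [ 0.513 -0.081  0.136] [ 0.489 -0.113  0.105] [ 0.535 -0.027  0.156]
side grind_wheel 0.93 [248.5, 182.1, 28.0, 23.9] [0.56  0.015 0.143
[... 460 characters left out ...]
113  0.108] [ 0.535 -0.064  0.156]
{'t': 0.7, 'q': array([ 1.61909938e+00,  3.58555219e-01,  1.18862441e-02, -2.86596764e-06,
       -1.22412206e+00, -2.88126802e-01]), 'qd': array([-0.00157205,  0.00162326,  0.00037033,  0.00021777, -0.00041001,
        0.00102838]), 'joint_efforts': array([ 2.31384161e-03, -5.82162273e+01,  2.93259054e+01,  7.00127229e+00,
        1.26002278e-02, -1.80433631e-05]), 'eef_pos': array([0.16032875, 0.65564268, 0.22658371]), 'ee_rot': array([-3.14158835e+00,  4.08772848e-06, -2.39824724e-01]), 'force': array([0.3165586 , 0.76013692, 0.18246507]), 'moment': array([-0.00670837,  0.04250509,  0.01774113]), 'gripper_force': 0.0, 'width': 0.08737190295411104} 0.0188
```

View pics/scene0.png

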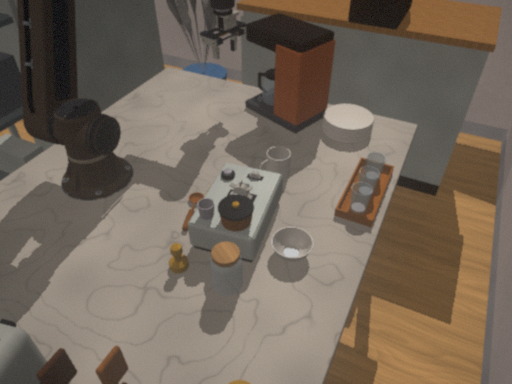

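View pics/side0.png

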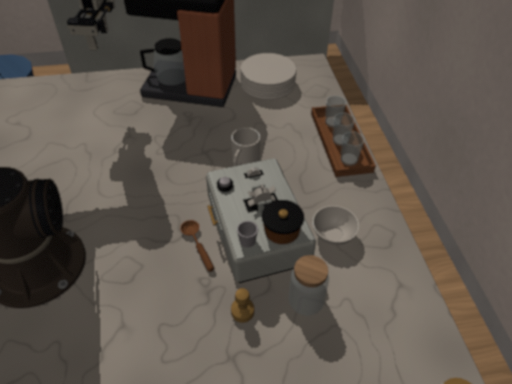

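The two views show the grinder at about (235,210) in scene and (255,220) in side, yawed by a few degrees. I'll fit its pose.

```bash
cat >> h.py <<'E'
def moverel(p):  # world target xyz,yaw -> units from now
    s=arm.get_state(); R=Ro.from_euler("xyz",s["ee_rot"]).as_matrix()
    d=R.T@(np.array(p[:3])-s["eef_pos"])/0.025
    return np.round(np.r_[d,-np.degrees((p[3]-s["ee_rot"][2]))/5],2)
E
python3 - <<'E'
from h import *
from scipy.optimize import least_squares
A=[]
for n in ("scene","side"):
    d=np.load(f"{n}0.npy"); W=cloud(n,d)
    m=(d>0)&(abs(W[...,2]-.110)<.005)&(abs(W[...,0]-.56)<.17)&(abs(W[...,1])<.2)
    k,l,st,ce=cv2.connectedComponentsWithStats(m.astype(np.uint8)); i=1+st[1:,4].argmax()
    P=W[l==i]; A.append(P); print(n,len(P),np.median(P[:,2]),cv2.minAreaRect((P[:,:2]*1000).astype(np.float32)))
    im=cv2.imread(f"pics/{n}0.png"); 
P=np.vstack(A)
print(cv2.minAreaRect((P[:,:2]*1000).astype(np.float32)))
# similarity fit of named parts
g=np.array([[10,0],[20,100],[-62,80]])/1000.
w=np.array([[.5615,.015],[.5605,.117],[.4835,.086]])
f=lambda v:(np.c_[np.cos(v[2])*g[:,0]-np.sin(v[2])*g[:,1]+v[0],np.sin(v[2])*g[:,0]+np.cos(v[2])*g[:,1]+v[1]]-w).ravel()
r=least_squares(f,[.55,.015,.1]); print(r.x,r.fun)
print(moverel([.43,.0,.30,.1]))
print(arm.get_calibration("wrist"))
E
```

```text
scene 2598 0.109569626906035 ((555.4588012695312, 16.445205688476562), (194.6740264892578, 294.8841857910156), 7.5454840660095215)
side 4141 0.10828065304303247 ((553.952392578125, 16.86297607421875), (193.19155883789062, 294.9101867675781), 7.916469097137451)
((554.7828979492188, 16.94732666015625), (194.9126739501953, 294.937744140625), 7.928689479827881)
[0.55258116 0.01426707 0.11386078] [ 0.00101641  0.00040322  0.00059017 -0.00110815 -0.00160657  0.00070493]
[16.71 22.91 -2.94 -3.89]
{'mtx': array([[345.12219702,   0.        , 255.33224189],
       [  0.        , 345.12219702, 186.72290789],
       [  0.        ,   0.        ,   1.        ]]), 'mount': array([[-5.86236974e-04, -9.50984280e-01, -3.09238670e-01,
         8.31817452e-02],
       [ 9.99999675e-01, -7.28423505e-04,  3.44337659e-04,
         5.82094931e-04],
       [-5.52716417e-04, -3.09238367e-01,  9.50984399e-01,
        -1.58303844e-01],
       [ 0.00000000e+00,  0.00000000e+00,  0.00000000e+00,
         1.00000000e+00]])}
```

```bash
python3 -m crank '[[[0,1,-2,0],[2,3,-2,-1],[4,5,-2,-2],[6,7,-2,-3],[8,9,-2,-4],[10,11,-2,-4.29],[12,13,-2,-4.29],[14,15,-2,-4.29],[16,17.5,-2,-4.29],[18,19.5,-2,-4.29],[19.6,21.4,-2,-4.29],[19.6,21.4,-2,-4.29]]]' 1 20; python3 -m crank '[[[0,0,0,0],[0,0,0,0],[0,0,0,0]]]'
cat >> h.py <<'E'
def wcloud(d,s):
    c=arm.get_calibration("wrist"); K=c["mtx"]; v,u=np.indices(d.shape)
    P=np.stack([(u-K[0,2])/K[0,0]*d,(v-K[1,2])/K[1,1]*d,d],-1)
    M=c["mount"]; R=Ro.from_euler("xyz",s["ee_rot"]).as_matrix()
    return (P@M[:3,:3].T+M[:3,3])@R.T+s["eef_pos"]
def snap(tag,C=None):
    s=arm.get_state(); im,d=arm.grab_frame("wrist"); cv2.imwrite(f"pics/{tag}.png",im[:,:,::-1])
    W=wcloud(d,s); np.savez(tag,W=W,d=d); return im,d,W,s
E
python3 - <<'E'
from h import *
im,d,W,s=snap("w1"); print(s["t"],s["eef_pos"],s["ee_rot"],s["width"],s["force"])
for th in ("grind_wheel","wide_tab","start_button_top","strength_wheel"):
    for q in arm.trace(th,"wrist")[:1]:
        p=W[q["mask"]&(d>0)]; print(th,q["score"],q["extent"],np.median(p,0).round(4),p.min(0).round(3),p.max(0).round(3))
E
```

```text
t: 2.2
eef_pos: [0.5006, 0.0353, 0.2771]
ee_rot: [-3.141, -0.001, 0.135]
force: [1.8, 0.0, -0.1]
width: 0.0004
gripper_force: 0.0
t: 2.58
eef_pos: [0.4995, 0.0383, 0.2767]
ee_rot: [-3.141, -0.0, 0.136]
force: [-0.4, 0.4, -1.4]
width: 0.0007
gripper_force: 0.0
2.575 [0.49948371 0.03826405 0.27673012] [-3.14135012e+00 -3.13053664e-04  1.36222675e-01] 0.0007048793759568658 [-0.38818989  0.43232215 -1.41365807]
grind_wheel 0.83 [270.2, 60.7, 32.2, 90.1] [0.5635 0.0218 0.153 ] [0.519 0.004 0.11 ] [0.596 0.033 0.175]
wide_tab 0.9 [273.7, 61.9, 25.5, 86.9] [0.5634 0.0218 0.1531] [0.525 0.005 0.111] [0.594 0.033 0.175]
start_button_top 0.63 [181.8, 167.9, 31.0, 31.2] [0.4806 0.089  0.1318] [0.462 0.076 0.121] [0.493 0.105 0.134]
strength_wheel 0.72 [164.3, 69.3, 14.9, 42.3] [0.5589 0.1199 0.126 ] [0.54  0.113 0.113] [0.575 0.129 0.132]
```

View pics/w1.png

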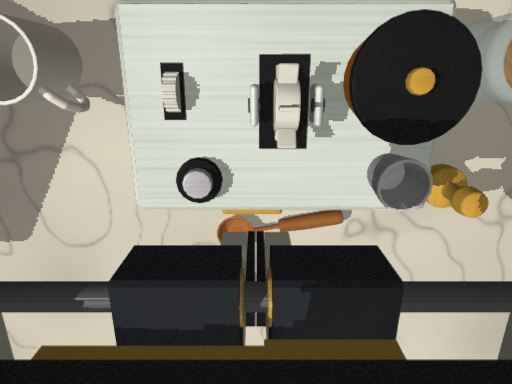

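The wrist view has the wheel at (288,105) with three narrow tabs visible, so the wide tab is hidden below. The button is at (198,182). I'll refine the axle position from the saved cloud.

```bash
cat >> h.py <<'E'
def tabs(W,d,ax=(.563,.019),yaw=.136):
    c,s=np.cos(yaw),np.sin(yaw); D=W-np.r_[ax,.135]; X=D[...,0]*c+D[...,1]*s; Y=-D[...,0]*s+D[...,1]*c; Z=D[...,2]
    r=np.hypot(X,Z); a=np.degrees(np.arctan2(X,Z)); m=(d>0)&(r>28)if 0 else (d>0)&(r>.028)&(r<.043)&(abs(Y)<.026)&(Z>.008)
    h=np.round(a[m]/10)*10
    for k in np.unique(h):
        q=h==k; print(int(k),q.sum(),"Y",np.percentile(Y[m][q],[3,97]).round(4),"X",X[m][q].mean().round(4),"r",r[m][q].max().round(4))
E
python3 - <<'E'
from h import *
z=np.load("w1.npz"); W=z["W"]; d=z["d"]; tabs(W,d)
b=W[172:192,188:208].reshape(-1,3); print("button",np.median(b,0))
t=W[(d>0)&(W[...,2]>.169)&(abs(W[...,1]-.02)<.02)&(abs(W[...,0]-.56)<.03)]; print("tip",t.mean(0),t.min(0),t.max(0))
E
```

```text
-60 273 Y [-0.006   0.0095] X -0.029 r 0.0397
-50 3 Y [-0.0041 -0.0011] X -0.0248 r 0.031
-10 9 Y [-0.0049  0.0083] X -0.0033 r 0.0373
0 122 Y [-0.0056  0.0093] X -0.0012 r 0.04
50 111 Y [-0.0051  0.0089] X 0.0256 r 0.0362
60 133 Y [-0.0056  0.0093] X 0.0283 r 0.0372
button [0.48214447 0.08935931 0.13217176]
tip [0.53708465 0.02258924 0.35968027] [5.30000014e-01 6.75576248e-06 1.70340515e-01] [0.56396673 0.03999693 0.38233653]
```

```bash
python3 -m crank '[[[0.75,0.5,1,0],[1.4,1.04,2.5,0],[1.4,1.04,4,0],[1.4,1.04,4.67,0],[1.4,1.04,4.67,0],[1.8,1.04,4.67,0],[2.2,1.04,4.67,0],[2.5,1.04,4.67,0],[2.7,1.04,4.67,0],[2.85,1.04,4.67,0],[2.85,1.04,4.67,0]]]'
python3 -m crank '[[[0.05,0,-1,0],[0,0,-2,0],[-2.85,0,-4.67,0],[-2.85,0,-4.67,0],[-2.85,0,-4.67,0]]]'
python3 - <<'E'
from h import *
im,d,W,s=snap("w2"); print(s["t"],s["eef_pos"],s["ee_rot"]); tabs(W,d,(.5615,.0207))
E
```

```text
t: 4.2
eef_pos: [0.5748, 0.0212, 0.1602]
ee_rot: [-3.142, -0.002, 0.135]
force: [2.0, 0.3, 0.1]
width: 0.0009
gripper_force: 1.1
t: 4.82
eef_pos: [0.5028, 0.0114, 0.2794]
ee_rot: [-3.14, -0.005, 0.135]
force: [0.1, 0.1, 0.6]
width: 0.0003
gripper_force: 0.0
4.825 [0.50283335 0.01141491 0.27936477] [-3.14037473 -0.0050887   0.13504235]
-60 226 Y [-0.0077  0.0072] X -0.0285 r 0.0389
-50 19 Y [-0.006   0.0064] X -0.0255 r 0.038
0 133 Y [-0.0072  0.0071] X 0.0 r 0.0394
50 41 Y [-0.0067  0.0073] X 0.0255 r 0.0367
60 228 Y [-0.0074  0.0074] X 0.0286 r 0.0384
```

View pics/w2.png

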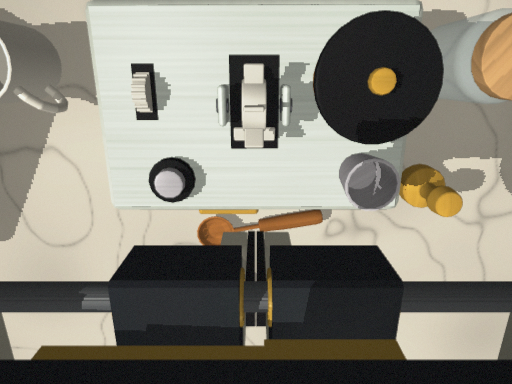

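The picture shows a wider pale piece peeking out either side of the front tab at (254,132). This suggests the wide tab is now at -120°, and I'll check it in depth.

Run:
```python
from h import *
for t in ("w1","w2"):
    z=np.load(t+".npz"); W=z["W"]; d=z["d"]; c,s=np.cos(.136),np.sin(.136); D=W-[.5615,.0207,.135]
    X=D[...,0]*c+D[...,1]*s; Y=-D[...,0]*s+D[...,1]*c; Z=D[...,2]
    im=cv2.imread(f"pics/{t}.png").max(-1)
    m=(d>0)&(X<-.012)&(X>-.045)&(abs(Y)>.0095)&(abs(Y)<.022)&(im>130)&(Z>-.06)
    print(t,m.sum(),X[m].mean().round(3),Z[m].mean().round(3),np.percentile(Y[m],[2,98]).round(3), np.percentile(X[m],[5,95]).round(3)) if m.sum() else print(t,0)
```

```text
w1 131 -0.034 0.099 [-0.021  0.022] [-0.045 -0.015]
w2 319 -0.031 -0.015 [-0.019  0.019] [-0.045 -0.022]
```

```bash
python3 -m crank '[[[0.75,0,1,0],[1.4,-0.05,2.6,0],[1.4,-0.05,4.2,0],[1.4,-0.05,4.75,0],[1.4,-0.05,4.75,0],[1.8,-0.05,4.75,0],[2.2,-0.05,4.75,0],[2.5,-0.05,4.75,0],[2.7,-0.05,4.75,0],[2.85,-0.05,4.75,0],[2.85,-0.05,4.75,0]]]'
python3 -m crank '[[[0.05,0,-1,0],[0,0,-2,0],[-2.85,0,-4.67,0],[-2.85,0,-4.67,0],[-2.85,0,-4.67,0]]]'
python3 - <<'E'
from h import *
im,d,W,s=snap("w3"); print(s["t"],s["eef_pos"],s["ee_rot"]); tabs(W,d,(.5615,.0207))
E
```

```text
t: 6.25
eef_pos: [0.5747, 0.0225, 0.1582]
ee_rot: [-3.142, -0.002, 0.135]
force: [2.8, 0.0, 1.1]
width: 0.0002
gripper_force: 1.2
t: 6.88
eef_pos: [0.5025, 0.0127, 0.2772]
ee_rot: [-3.14, -0.005, 0.135]
force: [0.2, 0.2, -0.6]
width: 0.0003
gripper_force: 0.0
6.875 [0.50253393 0.01265862 0.27718796] [-3.14034175 -0.00468548  0.13503443]
-60 549 Y [-0.018   0.0175] X -0.0283 r 0.039
-50 43 Y [-0.0167  0.0164] X -0.026 r 0.0378
0 133 Y [-0.0073  0.0069] X -0.0 r 0.0399
50 50 Y [-0.0054  0.0063] X 0.0255 r 0.0379
60 221 Y [-0.0077  0.0071] X 0.0286 r 0.0383
```

```bash
python3 -m crank '[[[0.75,0,1,0],[1.4,0,2.6,0],[1.4,0,4.2,0],[1.4,0,4.67,0],[1.4,0,4.67,0],[1.8,0,4.67,0],[2.2,0,4.67,0],[2.5,0,4.67,0],[2.7,0,4.67,0],[2.85,0,4.67,0],[2.85,0,4.67,0]]]'
python3 -m crank '[[[0.05,0,-1,0],[0,0,-2,0],[-2.85,0,-4.67,0],[-2.85,0,-4.67,0],[-2.85,0,-4.67,0]]]'
python3 - <<'E'
from h import *
im,d,W,s=snap("w4"); print(s["t"],s["eef_pos"],s["ee_rot"]); tabs(W,d,(.5615,.0207))
for q in arm.trace("start_button_top","wrist")[:1]:
    p=W[q["mask"]&(d>0)]; p=p[p[:,2]>.128]; print(q["extent"],np.median(p,0).round(4),moverel([*np.median(p,0),.135]))
E
```

```text
t: 8.3
eef_pos: [0.5747, 0.0225, 0.1582]
ee_rot: [-3.142, -0.002, 0.135]
force: [2.9, 0.3, 1.4]
width: 0.0006
gripper_force: 1.2
t: 8.93
eef_pos: [0.5025, 0.0126, 0.2772]
ee_rot: [-3.14, -0.005, 0.135]
force: [1.1, 0.4, -0.1]
width: 0.0006
gripper_force: 0.0
8.925 [0.50251753 0.01263902 0.27719149] [-3.14034127 -0.00464746  0.13501184]
-60 232 Y [-0.0081  0.0076] X -0.0283 r 0.0387
-50 19 Y [-0.0068  0.0067] X -0.0267 r 0.0377
0 330 Y [-0.0176  0.0173] X -0.0 r 0.0403
50 43 Y [-0.0067  0.0066] X 0.0258 r 0.0388
60 223 Y [-0.0077  0.0071] X 0.0285 r 0.0384
```

View pics/w4.png

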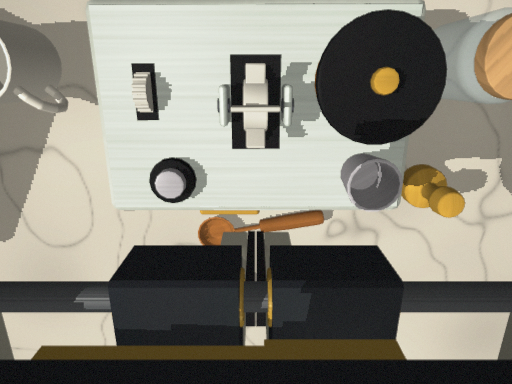

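The wide tab now stands upright, edge-on across (255,107). The button is at (170,183), and I'll measure its top and housing.

Run:
```python
from h import *
z=np.load("w4.npz"); W=z["W"]; d=z["d"]; im=cv2.imread("pics/w4.png").max(-1)
R=W[155:206,145:200].reshape(-1,3); g=im[155:206,145:200].ravel()
t=R[R[:,2]>.1295]; print(t.mean(0),t.min(0),t.max(0),len(t)); dk=R[g<50]; print("housing z",np.percentile(dk[:,2],[5,25,50,75,95]).round(4))
b=np.r_[(t.min(0)+t.max(0))[:2]/2,np.median(t[:,2])]; print(b,moverel([*b,.135]))
```

```text
[0.48128442 0.08858391 0.13616901] [0.46595515 0.02329932 0.12960596] [0.58411826 0.10320056 0.43588181] 651
housing z [0.1189 0.1214 0.122  0.1225 0.1233]
[0.5250367  0.06324994 0.13204188] [ 1.15 -1.88  5.7  -0.  ]
```

```bash
python3 -m crank '[[[-0.2,-1.5,0,0],[-0.43,-3.14,0,0],[-0.43,-3.14,2,0],[-0.43,-3.14,4,0],[-0.43,-3.14,5.4,0],[-0.43,-3.14,5.4,0],[-0.43,-3.14,5.7,0],[-0.43,-3.14,5.85,0],[-0.43,-3.14,5.95,0],[-0.43,-3.14,6.03,0],[-0.43,-3.14,6.03,0],[-0.43,-3.14,6.03,0]]]'
```

```text
t: 10.52
eef_pos: [0.4832, 0.0895, 0.1261]
ee_rot: [-3.141, -0.003, 0.135]
force: [-3.0, 0.3, 14.9]
width: 0.0007
gripper_force: 8.1
```

```bash
python3 -m crank '[[[0,0,0.04,0],[0,0,0.04,0],[0,0,0.04,0]]]'; python3 -m crank '[[[0,0,-0.3,0],[0,0,-1,0],[0,0,-3,0],[0.4,3.1,-6,0],[0.4,3.1,-6,0],[0.4,3.1,-6,0],[0.4,3.1,-6,0]]]'
python3 - <<'E'
from h import *
im,d,W,s=snap("w5"); print(s["t"],s["eef_pos"],s["force"]); tabs(W,d,(.5615,.0207))
R=W[155:206,140:205].reshape(-1,3); t=R[(R[:,2]>.1245)&(R[:,2]<.14)]; print("button z",np.median(t,0),len(t))
E
```

```text
t: 10.9
eef_pos: [0.4832, 0.0895, 0.1259]
ee_rot: [-3.141, -0.004, 0.136]
force: [-6.8, 0.2, 24.1]
width: 0.0005
gripper_force: 12.2
t: 11.78
eef_pos: [0.5016, 0.0135, 0.2722]
ee_rot: [-3.141, 0.001, 0.134]
force: [-0.2, 0.6, -0.3]
width: 0.0003
gripper_force: 0.0
11.775 [0.50156072 0.01351011 0.2722372 ] [-0.24423083  0.61277724 -0.29656171]
-60 250 Y [-0.0079  0.0075] X -0.0285 r 0.0387
-50 18 Y [-0.0067  0.0042] X -0.0254 r 0.0375
0 352 Y [-0.0174  0.017 ] X -0.0001 r 0.0402
50 60 Y [-0.006   0.0064] X 0.0253 r 0.0378
60 234 Y [-0.0075  0.0076] X 0.0288 r 0.038
button z [0.48062432 0.08889815 0.13196781] 727
```

View pics/w5.png

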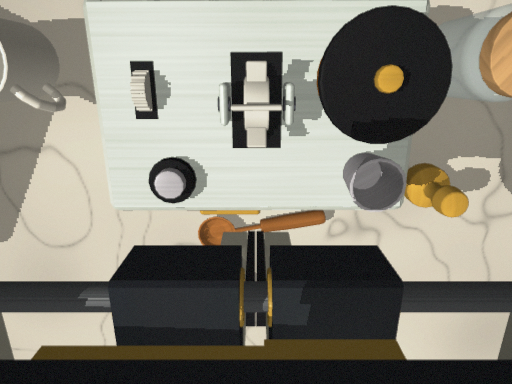

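The wide tab is still up at (256,107). The button at (170,183) went hard to its stop and is back up at z 0.132. Nothing else has moved.

```bash
python3 -c "
from station import arm
print(arm.job_done())"
```

```text
the job is handed in; nothing more can be done
None
```

I handed the job in at about 12 s: three clicks brought the wide tab straight up without going past it, then I pressed the start button down to its stop and it came back up; in the last wrist picture nothing else had moved.

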